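Pull the slip board from under the boxes

TASK

Get the plywood slip board back from under the two stacked boxes: push the spring ejector at the end of the unloading station all the way in so that the board's other end comes out, let the ejector spring back, then slide the board out from under the boxes slowly enough that they do not tip, leaving them standing one on the other where they are and never touching them with the robot. Finally lay the board (do not drop it) flat in the aluminium cradle between its two end lips, and leave the other things on the bench alone.

Things in the scene. Friction and masses are not known exactly. Their poses are not given: they have to be found in the camera images.
- station: Unloading station, an aluminium fixture fixed to the bench: two rails (each 12 mm wide, 14 mm high, inner faces 64 mm apart) along its y axis; the bench is the channel's floor. Origin on the bench midway between the rails, where the boxes stand; z up, y along the channel towards the ejector. Rails run from y = -105 mm (open exit end) to +130 mm. The board leaves towards -y.
- bay (a point): The same point and axes as the station's: on the bench under the stack of boxes.
- stop_roller (a point): Centre of the free-turning grey stop roller across the station's channel that holds the boxes back, at y = -33 mm in the station: 12 mm in diameter, 9 to 21 mm above the bench, between posts 24 mm high (88 mm over all). The board passes beneath it. (A bridge 28 mm high at y = +102 to +122 mm guides the ejector.)
- ejector_tab (a point): Centre of the outer (+y) face of the ejector's upright dark steel push tab, 46 mm wide, 54 mm high from 2 mm above the bench, 6 mm thick plus a rubber pad; this point is 35 mm above the bench, at y = +172 mm from the bay with the ejector out. Axes as the bay's. Push it in the -y direction, level.
- ejector (a joint): Ejector travel in m: 0 is out (rest), 0.045 fully in. A spring drives it back: 1.4 N at the start, 5.4 N fully in, plus up to about 4 N while it moves the loaded board. It pushes the board ahead of it; fully in, about 42 to 46 mm of the board stands out beyond the rails at the exit end, and the board stays there when the ejector springs back.
- board_center (a point): Centre (3 mm above its underside) of the loose plywood slip board, 60 mm wide (x) x 200 mm long (y) x 6 mm thick (z), 60 g; its rear 35 mm (+y) are bevelled on top down to 2 mm. It starts in the channel under the boxes, nearly flush with the rails' exit end, its rear just ahead of the ejector. Can be gripped across its 60 mm width.
- lower_box_center (a point): Centre of the lower small kraft box, 50 x 50 x 66 mm tall, about 45 g, standing on the board behind the stop roller; z up. When the board has gone it drops 6 mm to the bench and stands there. At a pull of 0.06 m/s or less the stack stays up; at 0.2 m/s it often topples.
- upper_box_center (a point): Centre of the upper small kraft box, the same size, standing loose on the lower one (tops 138 mm above the bench at the start); z up.
- cradle: Flat aluminium cradle fixed to the bench, 100 mm (x) x 240 mm (y); origin on the bench under its centre, z up. Its plate is 4 mm thick; at each end in y stands a lip 4 mm thick and 18 mm high, 232 mm apart inside; the long sides are open. The board lies in it lengthwise along y, either way round.
- stamp: Bystander: date stamp with wooden handle, 26 x 50 x 68 mm, standing on the bench at the foot of the blue shelf frame, which is solid (posts, and rails about 0.3 m up, at world x > 0.6 m, y > 0): keep the gripper and wrist clear of it. Origin under its centre.
- tape_measure: Bystander: yellow tape measure, 35 x 75 x 62 mm; origin under its centre.
- stapler: Bystander: black desk stapler, 34 x 135 x 48 mm, lying further back; origin under its centre.
- box_cutter: Bystander: yellow box cutter, 23 x 177 x 20 mm, lying near the bench front at the right; origin under its centre.
- board: The same board; origin under its centre.
- lower_box: The same lower box; origin under its centre.
- upper_box: The same upper box; origin under its centre.
Mind the look-alikes: they are no part of the job. Leave any pink or purple look-alike of the lower_box alone.

How it is judged (in metres and radians):
On the way, in this order (a step that is already met when the one before it is completed fails the run):
1. the ejector is pushed in (value of joint ejector above 0.04 m), for 0.1 s.
2. the ejector has sprung back (value of joint ejector below 0.006 m), for 0.1 s.
3. the board has been slid out past the stop roller along the bench, the boxes still stacked (y of board_center in the frame of bay below -0.135 m and height (world z) of board_center below 0.03 m and angle between upper_box_center's own z axis and vertical below 0.4 rad), for 0.1 s.
At the end, for the whole second after the job is handed in: Board flat at rest on the cradle plate between the lips (within 28 mm across, 18 mm along, 0.2 rad of it); ejector out; lower box upright on the bench within 25 mm of the bay point, upper box upright on it within 20 mm of its centre (x of board_center in the frame of cradle between -0.028 and 0.028 m and y of board_center in the frame of cradle between -0.018 and 0.018 m and angle between board_center's own z axis and vertical below 0.05 rad and angle between the y axis of board_center and the y axis of cradle, either way round below 0.2 rad and height (world z) of board_center below 0.012 m and linear speed of board below 0.02 m/s and angle between each of lower_box_center, upper_box_center's own z axis and vertical below 0.06 rad and horizontal distance between lower_box_center and bay below 0.025 m and horizontal distance between upper_box_center and lower_box_center below 0.02 m and height (world z) of lower_box_center below 0.037 m and z of upper_box_center in the frame of lower_box_center above 0.06 m and value of joint ejector below 0.006 m); the robot touches nothing.
It fails at once if the robot touches a box with more than 0.5 N (contact force between any of lower_box, upper_box and the fingers above 0.5 N or contact force between any of lower_box, upper_box and the arm above 0.5 N).
It fails at once if a box tips over (more than 0.5 rad) (angle between any of lower_box_center, upper_box_center's own z axis and vertical above 0.5 rad).
It fails at once if the board falls free from more than 5 cm above the bench (height (world z) of board_center above 0.05 m and contact force between board and anything else below 0.02 N).
It fails at once if a bystander is moved more than 2 cm (distance of any of stamp, tape_measure, stapler, box_cutter from where it was at the start of the episode above 0.02 m).
It also fails if it takes over 72 s, if anything falls off the work surface, if the arm or the gripper's body presses on something with over 40 N, if the wrist force passes 120 N, or if a joint passes its speed limit or range.

ROBOT

A 7-joint arm with a two-finger parallel gripper is mounted at the origin on a cart in front of the work surface, level with it; the furniture and walls round the work are solid. World frame = base frame: x ahead of the robot, y to its left, z up, the work surface at z = 0. Lengths are in mm, angles in rad, forces in N, time in s.
With the tool pointing down it reaches from about 400 to 875 mm from the base axis. Payload 4.4 kg.
Tool frame: the origin (TCP) lies midway between the tips of the shut fingers; the grasp point (between the pads) lies 19 mm behind it; x points along the fingers, y is the direction in which the jaws open and shut, and the axes are right-handed (so a half turn about x gives the same grasp; the last joint's range is limited). The gripper opens to 85 mm and grips with 20 to 120 N. Pads are 22 mm wide; open, the fingers measure 114 mm over their backs; the gripper's body (76 mm by 85 mm) begins 54 mm behind the grasp point. The pads swing forward as they close: fully open they stand 13 mm farther back than shut.
Start: joints at [1.256, 0.628, 0.038, 1.517, -0.027, 0.996, -0.02], TCP at [160.084, -629.993, 231.313] pointing down, gripper open.
Joint ranges: [-3.06, 3.06], [-0.37, 2.12], [-1.25, 1.32], [0.18, 2.47], [-1.1, 4.24], [0.23, 1.98], [-2.94, 2.94]. Speed limits (rad/s): [2.57, 2.57, 3.14, 3.14, 3.14, 3.14, 3.14].

INTERFACE

Orientations are given as [roll, pitch, yaw] about the fixed x, y, z axes, in that order (R = Rz(yaw) Ry(pitch) Rx(roll)).
In Python, from cell import ctrl gives the robot as it stands.
- The arm moves only by the tool arm_command, never from a script. Its argument "series" is a list of rows, each a list of 7 numbers: the opening, from 0 (shut) to 1 (fully open), then the shift along the world's x, y, z in cm, then the turn, a rotation vector about the world's x, y, z in degrees. In form: [[claw, x, y, z, rx, ry, rz], ...]. A call has 1 to 20 rows; each row shifts and turns the commanded pose from where the row before left it; what a row does not reach is not made up. A row lasts 1/12 s, in which the tool goes at most 41.7 mm and 7.16 degrees, less where a joint would pass 70% of its speed; a pose out of reach is approached as far as the arm can. A call with a gripper value outside its range is refused whole. The fingers move at their own pace and stop on an object; the grip force is fixed at half the most. Time passes only in rows, so rows that do not move let the fingers close. It gives the time, the measured TCP pose, the force and the opening at its end, in the units of the state.
- ctrl.read_state(): the state, without advancing time (a new reading comes with each control period).
- ctrl.get_image(name): name is "side" or "top" or "wrist"; returns the picture (480x640x3 uint8, blue, green, red); there is no depth.
- ctrl.calibration(name): a dict with "fovy" (degrees; the focal length in pixels is half the picture's height over the tangent of half this angle, whatever the lens; pixels are square), "cx", "cy" (the principal point, pixels), "cam_to_world" (4x4, takes a point from camera to world coordinates); the wrist camera has in their place "T_tool_cam" (4x4, takes a point from camera to tool coordinates, whose origin is the TCP and whose axes are the tool frame's). Camera axes: x right, y up, looking along -z (the intrinsics and any distortion apply to the point x, -y, -z); pixel columns grow to the right and rows downward; lengths in mm; the calibration is good to about 2 mm. A picture is of the moment at which its call begins: read the wrist's pose just before it. calibration takes no time and is no camera call.
- ctrl.finish_job(): hands the job in, once; it reports no verdict.
Trained networks look in the newest picture that a camera, given by its name, has taken for a name from the list of things; names that differ only in an ending like _2 or _b are one class to them, and where a whole thing is asked for, a point or a joint stands for the part that bears it (a point fixed in the world has none). Each returns a list of dicts, best first, with "conf" (0 to 1); they miss things now and then, are a little off and sometimes report something else, mostly with a low value. They report only what shows in the picture. A call takes as long as a camera call. They do not tell look-alikes from the thing itself.
- ctrl.spot_in(label, camera): "centre" ([x, y, z] in mm, in world coordinates, good to about 4 mm: the middle of the surface that is visible of it).
The state is a dict: "clock": time; "qpos": joint angles; "qd": joint speeds; "tau": joint torques, N m; "eef_pos": TCP position; "tool_rot": TCP orientation; "force": force on the tool from outside, world axes, zero at the start; "torque": the same for the moment, N m; "width": finger opening in mm.
Only numpy, scipy, OpenCV 4.12 (cv2) and the standard library are available. Lean on these libraries where they do the work, as an engineer would, in place of code of your own. Each camera call takes 0.05 s, during which the arm holds its last target.

## Working session

There is one attempt and no reset: what is moved stays moved. The work goes in short steps, Python scripts to look and compute and a tool call to move; the robot and the scene stay as the last step left them, time stands still between calls to the robot, and variables do not carry over. Pictures are saved under pics/ and viewed, and the job is handed in when it is done.

Besides the shell and the picture viewer there is one more tool, called after "Request:" in YAML: its name, and indented under it one key for each argument. arm_command: Moves the arm, as the interface text tells. Its arguments: {"type":"object","properties":{"series":{"type":"array"}},"required":["series"]}

```bash
ls; mkdir -p pics; python3 - <<'E'
from cell import ctrl
import cv2
print(ctrl.read_state())
for n in ("side","top"):
    im=ctrl.get_image(n); cv2.imwrite(f"pics/{n}0.png",im); print(n,ctrl.calibration(n))
    for l in ["station","stop_roller","ejector_tab","board","lower_box","upper_box","cradle","stamp","tape_measure","stapler","box_cutter"]:
        r=ctrl.spot_in(l,n); print(l,[(round(d['conf'],2),[round(v) for v in d['centre']]) for d in r[:3]])
print(ctrl.calibration("wrist"))
E
```

```text
pics
{'clock': 0.0, 'qpos': array([ 1.25623739,  0.62936347,  0.03844215,  1.51838138, -0.02701101,
        0.99627506, -0.01999865]), 'qd': array([-1.25126909e-03,  6.74971781e-04, -7.35179968e-05,  7.14223613e-04,
        1.19342303e-04,  1.65542109e-03, -2.12998239e-03]), 'tau': array([ 4.69929109e-04, -5.63398576e+01,  1.22669064e+00, -1.93443096e+01,
        1.11349707e-02,  1.07068048e-02,  1.25621216e-05]), 'eef_pos': array([ 159.90731505, -629.37705345,  230.37356343]), 'tool_rot': array([-1.5618022 ,  1.56888703,  1.82854429]), 'force': array([-0.37802205,  0.11230539,  0.8056585 ]), 'torque': array([-0.02800587, -0.02009231, -0.00380743]), 'width': 85.20027862808305}
side {'fovy': 52.569554312104565, 'cx': 323.42815707586357, 'cy': 242.98861242718382, 'cam_to_world': array([[ 3.59175427e-01, -4.33132650e-01,  8.26673527e-01,
         1.65247820e+03],
       [ 9.33164053e-01,  1.53324504e-01, -3.25109900e-01,
        -4.89639804e+02],
       [ 1.40664043e-02,  8.88193506e-01,  4.59254214e-01,
         7.25405802e+02],
       [ 0.00000000e+00,  0.00000000e+00,  0.00000000e+00
[... 1001 characters left out ...]
14, 261, 66]), (0.53, [424, 375, 68])]
upper_box [(0.73, [495, 40, 142])]
cradle [(0.56, [642, -215, 5]), (0.16, [681, 9, 24])]
stamp [(0.51, [681, 11, 20])]
tape_measure [(0.68, [503, -457, 58])]
stapler [(0.43, [653, 205, 34])]
box_cutter [(0.79, [376, -424, 16])]
{'fovy': 62.23613401059658, 'cx': 320.2634562339055, 'cy': 242.2719207235116, 'T_tool_cam': array([[-1.40474456e-03,  3.00457400e-01, -9.53794201e-01,
        -1.40877140e+02],
       [ 9.99998339e-01,  1.52945319e-03, -9.90996484e-04,
        -5.85458673e-02],
       [ 1.16103136e-03, -9.53794009e-01, -3.00459050e-01,
        -7.78200270e+01],
       [ 0.00000000e+00,  0.00000000e+00,  0.00000000e+00,
         1.00000000e+00]])}
```

View pics/top0.png

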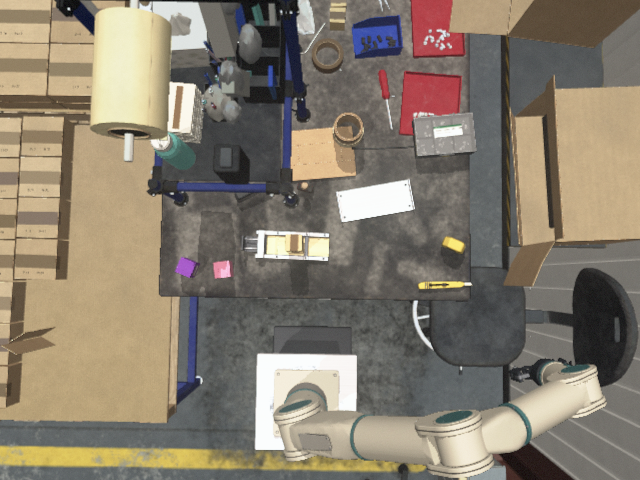

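View pics/side0.png

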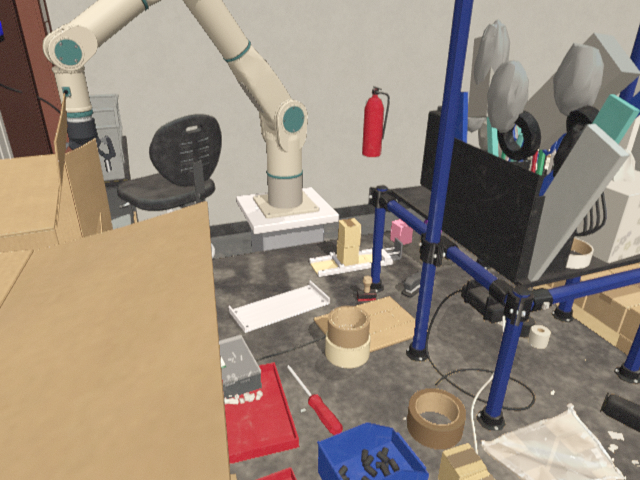

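The top view shows the station at about (292,246), its ejector at the left (250,243), the cradle at (376,200), and pink and purple look-alikes at (222,269) and (187,267), which I'll leave alone. Next I enlarge it.

```bash
cat > h.py <<'E'
import numpy as np, cv2
from cell import ctrl
def p2w(cam,u,v,z,M=None):
    c=ctrl.calibration(cam); f=240/np.tan(np.radians(c['fovy']/2))
    M=c['cam_to_world'] if M is None else M
    d=M[:3,:3]@np.array([(u-c['cx'])/f,-(v-c['cy'])/f,-1.0]); o=M[:3,3]
    return o+d*(z-o[2])/d[2]
def w2p(cam,p,M=None):
    c=ctrl.calibration(cam); f=240/np.tan(np.radians(c['fovy']/2))
    M=c['cam_to_world'] if M is None else M
    q=np.linalg.inv(M)@np.append(p,1)
    return np.array([c['cx']+f*q[0]/-q[2], c['cy']-f*q[1]/-q[2]])
E
python3 - <<'E'
import cv2
im=cv2.imread("pics/top0.png")
cv2.imwrite("pics/t1.png",cv2.resize(im[215:285,235:345],None,fx=7,fy=7,interpolation=cv2.INTER_CUBIC))
cv2.imwrite("pics/t2.png",cv2.resize(im[160:240,320:430],None,fx=7,fy=7,interpolation=cv2.INTER_CUBIC))
im=cv2.imread("pics/side0.png")
cv2.imwrite("pics/s1.png",cv2.resize(im[200:310,290:430],None,fx=5,fy=5,interpolation=cv2.INTER_CUBIC))
E
```

```text
(no output)
```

View pics/t1.png

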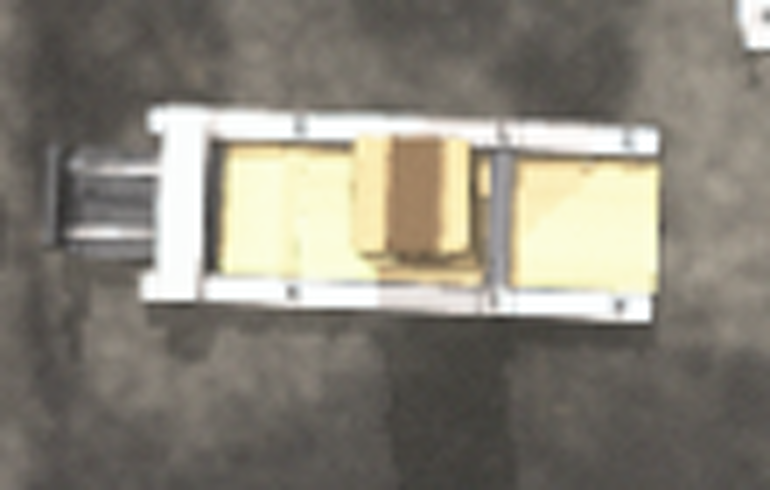

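View pics/t2.png

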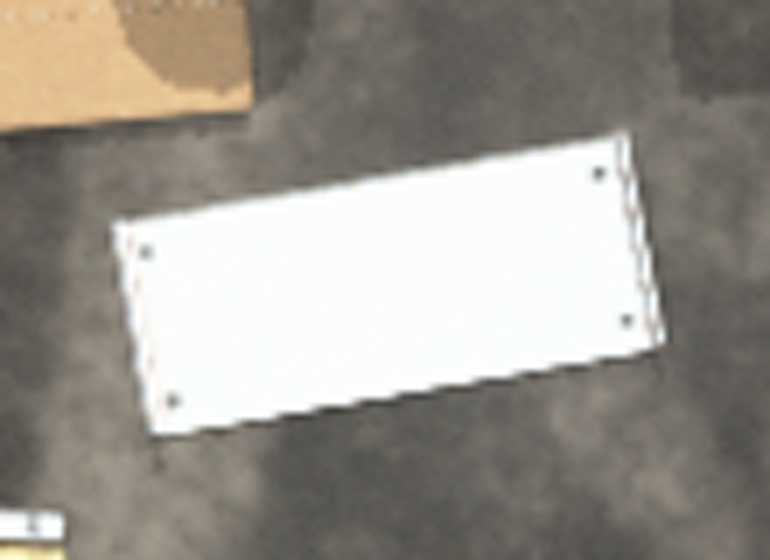

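View pics/s1.png

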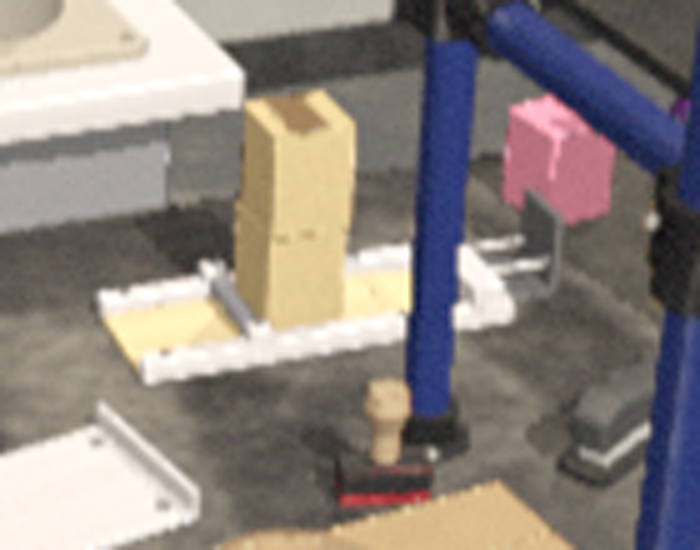

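```bash
python3 - <<'E'
from h import *
def a(x,y,ox,oy): return (x+.5)/7-.5+ox,(y+.5)/7-.5+oy
S=np.array([p2w("top",*a(*p,235,215),14) for p in [(660,128),(653,322),(141,300),(148,106)]])
print(S.round(1)); print("len",np.linalg.norm(S[0]-S[3]),np.linalg.norm(S[1]-S[2]),"wid",np.linalg.norm(S[0]-S[1]),np.linalg.norm(S[2]-S[3]))
yd=((S[3]-S[0])+(S[2]-S[1])); yd/=np.linalg.norm(yd); yaw=np.arctan2(-yd[0],yd[1])
c=S.mean(0); bay=c-yd*12.5; bay[2]=0; print("yaw",np.degrees(yaw),"bay",bay,yd)
xd=np.array([yd[1],-yd[0],0])
T=np.eye(4);T[:3,0]=xd;T[:3,1]=yd;T[:3,2]=[0,0,1];T[:3,3]=bay
np.save("bay.npy",T)
for n,p in dict(roller=(0,-33,15),tab=(0,172,35),tabtop=(0,172,56),boxtop=(0,0,138),exit=(0,-105,6)).items():
    w=T@np.append(p,1); print(n,w[:3].round(1),w2p("top",w[:3]).round(1),w2p("side",w[:3]).round(1))
C=np.array([p2w("top",*a(*p,320,160),z) for p,z in [((115,222),18),((628,133),18),((665,347),18),((153,436),18)]])
print(C.round(1)); print([np.linalg.norm(C[i]-C[(i+1)%4]).round(1) for i in range(4)])
yc=(C[0]-C[1])+(C[3]-C[2]);yc/=np.linalg.norm(yc);print("cradle",C.mean(0),"yaw",np.degrees(np.arctan2(-yc[0],yc[1])))
E
```

```text
[[538.9 -67.1  14. ]
 [449.8 -65.3  14. ]
 [456.  169.5  14. ]
 [545.2 168.5  14. ]]
len 235.6612588684022 234.85573561338128 wid 89.1584693983913 89.19841898702835
yaw -1.5203315690351804 bay [497.11108278  38.93407188   0.        ] [0.02653168 0.99964797 0.        ]
roller [496.2   5.9  15. ] [305.9 245.7] [335.9 261.2]
tab [501.7 210.9  35. ] [241.3 242.6] [398.3 245.4]
tabtop [501.7 210.9  56. ] [240.4 242.3] [398.9 239.3]
boxtop [497.1  38.9 138. ] [293.8 243.2] [347.8 222.2]
exit [494.3 -66.    6. ] [328.3 246.8] [312.9 267.7]
[[ 673.5  -87.9   18. ]
 [ 718.8 -324.2   18. ]
 [ 619.7 -341.9   18. ]
 [ 574.7 -106.9   18. ]]
[np.float64(240.6), np.float64(100.7), np.float64(239.2), np.float64(100.6)]
cradle [ 646.68759492 -215.23233406   18.        ] yaw 10.847509302685742
```

```bash
cat >> h.py <<'E'
from scipy.spatial.transform import Rotation as Ro
def tool():
    s=ctrl.read_state(); R=Ro.from_euler('xyz',s['tool_rot']).as_matrix(); return s,R
def turn_to(yaw_deg, flip=1):
    """rotvec deg to make tool x=-z world and tool y = flip*(direction yaw_deg from world x)"""
    s,R=tool(); a=np.radians(yaw_deg); y=flip*np.array([np.cos(a),np.sin(a),0]); x=np.array([0,0,-1.]); D=np.stack([x,y,np.cross(x,y)],1)
    return np.degrees(Ro.from_matrix(D@R.T).as_rotvec())
E
python3 - <<'E'
from h import *
s,R=tool(); print(R.round(3)); print(turn_to(-1.52),turn_to(-1.52,-1))
E
```

```text
[[ 0.     0.246 -0.969]
 [-0.    -0.969 -0.246]
 [-1.     0.    -0.   ]]
[9.18848047e-04 4.50666025e-03 7.42263710e+01] [ 4.85928542e-03 -9.90743626e-04 -1.05773629e+02]
```

Request:
arm_command:
  series:
    - [0,2.1,2.4,0.15,0,0,5.3]
    - [0,2.1,2.4,0.15,0,0,5.3]
    - [0,2.1,2.4,0.15,0,0,5.3]
    - [0,2.1,2.4,0.15,0,0,5.3]
    - [0,2.1,2.4,0.15,0,0,5.3]
    - [0,2.1,2.4,0.15,0,0,5.3]
    - [0,2.1,2.4,0.15,0,0,5.3]
    - [0,2.1,2.4,0.15,0,0,5.3]
    - [0,2.1,2.4,0.15,0,0,5.3]
    - [0,2.1,2.4,0.15,0,0,5.3]
    - [0,2.1,2.4,0.15,0,0,5.3]
    - [0,2.1,2.4,0.15,0,0,5.3]
    - [0,2.1,2.4,0.15,0,0,5.3]
    - [0,2.1,2.4,0.15,0,0,5.3]
    - [0,0,0,0,0,0,0]

```text
clock: 2.45
eef_pos: [459.6, -287.3, 253.2]
tool_rot: [2.149, 1.564, 0.565]
force: [0.6, 0.2, 0.5]
width: 0.2
```

```bash
python3 - <<'E'
from h import *
s,R=tool(); print(s['clock'],s['eef_pos'],s['width'],s['qpos'].round(2),turn_to(-1.52))
cv2.imwrite("pics/w1.png",ctrl.get_image("wrist")); cv2.imwrite("pics/s2.png",ctrl.get_image("side"))
E
```

```text
2.45 [ 459.59116752 -287.34543723  253.23155959] 0.20709883633123208 [ 0.75  0.46 -0.36  1.79  0.19  0.92  0.3 ] [-0.19340904  0.30963838 -0.73714842]
```

View pics/w1.png

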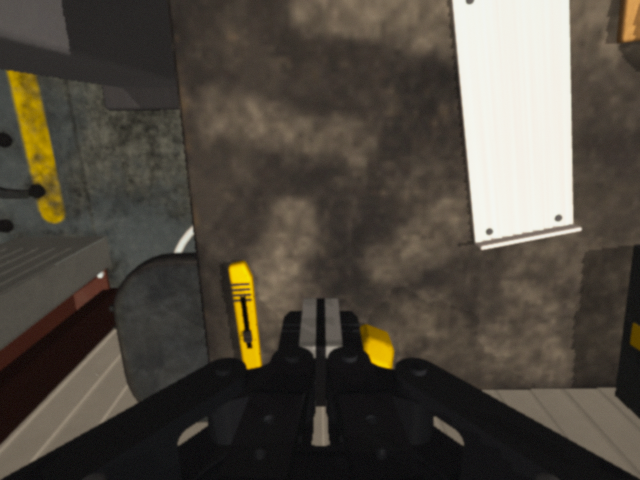

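View pics/s2.png

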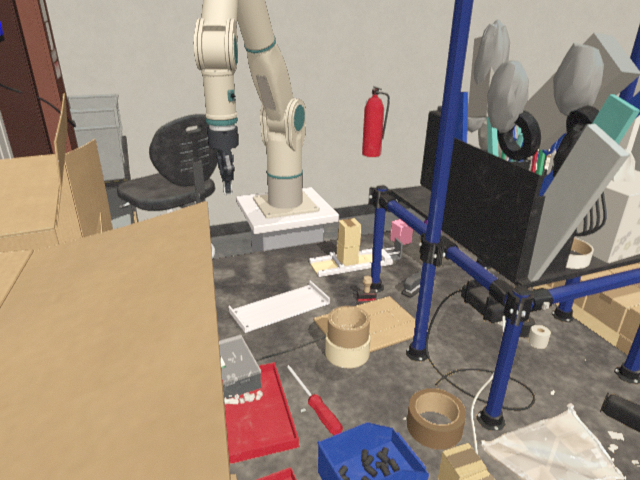

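Request:
arm_command:
  series:
    - [0,0.26,3.35,0,0,0,0]
    - [0,0.26,3.35,0,0,0,0]
    - [0,0.26,3.35,0,0,0,0]
    - [0,0.26,3.35,0,0,0,0]
    - [0,0.26,3.35,0,0,0,0]
    - [0,0.26,3.35,0,0,0,0]
    - [0,0.26,3.35,0,0,0,0]
    - [0,0.26,3.35,0,0,0,0]
    - [0,0.26,3.35,0,0,0,0]
    - [0,0.26,3.35,0,0,0,0]
    - [0,0.26,3.35,0,0,0,0]
    - [0,0.26,3.35,0,0,0,0]
    - [0,0.26,3.35,0,0,0,0]
    - [0,0.26,3.35,0,0,0,0]
    - [0,0.26,3.35,0,0,0,0]
    - [0,0.26,3.35,0,0,0,0]
    - [0,0,0,0,0,0,0]
    - [0,0,0,0,0,0,0]
    - [0,0,0,0,0,0,0]

```text
clock: 4.13
eef_pos: [496.1, 239.8, 251.9]
tool_rot: [-0.189, 1.569, -1.789]
force: [0.1, -0.0, -0.4]
width: 0.1
```

```bash
python3 - <<'E'
from h import *
s,R=tool(); print(s['clock'],s['eef_pos'],s['width'],s['qpos'].round(2),turn_to(-1.52))
im=ctrl.get_image("wrist");T=np.eye(4);T[:3,:3]=R;T[:3,3]=s['eef_pos'];M=T@ctrl.calibration("wrist")['T_tool_cam'];np.save("Mw.npy",M)
B=np.load("bay.npy")
for p in [(-23,172,56),(23,172,56),(0,172,56),(44,130,14),(-44,130,14)]:
    u=w2p("wrist",(B@np.append(p,1))[:3],M); print(p,u.round()); 
    if 0<u[0]<640 and 0<u[1]<480: cv2.circle(im,(int(u[0]),int(u[1])),3,(0,0,255),1)
cv2.imwrite("pics/w2.png",im)
E
```

```text
4.1333 [496.10141791 239.77651708 251.88342666] 0.14240721129745879 [-0.22  0.49 -0.42  1.76  0.24  0.94 -0.77] [ 0.12253828 -0.02696992  0.17258031]
(-23, 172, 56) [301. 241.]
(23, 172, 56) [352. 241.]
(0, 172, 56) [326. 241.]
(44, 130, 14) [369. 268.]
(-44, 130, 14) [283. 268.]
```

View pics/w2.png

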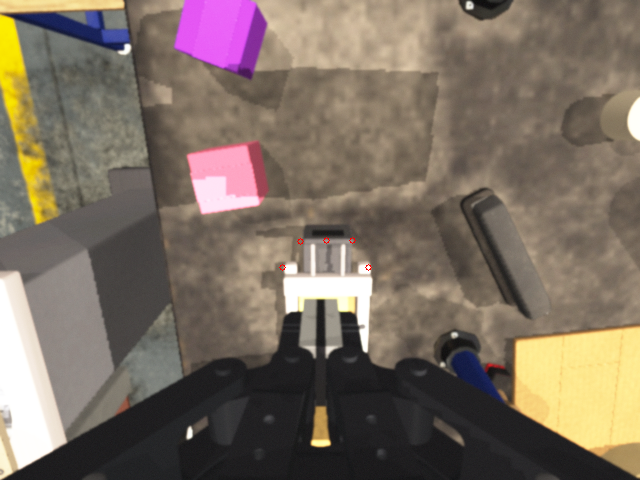

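The wrist view puts the ejector tab's top edge at row 241 and its foot at row 226, matching the prediction. The pink box at (228,178) is clear. I'll lower behind the tab.

Request:
arm_command:
  series:
    - [0,0.5,0.5,-2.8,0,0,0]
    - [0,0,0,-2.8,0,0,0]
    - [0,0,0,-2.8,0,0,0]
    - [0,0,0,-2.8,0,0,0]
    - [0,0,0,-2.8,0,0,0]
    - [0,0,0,-2.8,0,0,0]
    - [0,0,0,-2.8,0,0,0]
    - [0,0,0,-2.0,0,0,0]
    - [0,0,0,-1.2,0,0,0]
    - [0,0,0,0,0,0,0]
    - [0,0,0,0,0,0,0]
    - [0,0,0,0,0,0,0]

```text
clock: 5.18
eef_pos: [501.8, 246.9, 25.6]
tool_rot: [2.013, 1.569, 0.414]
force: [-0.3, 0.3, 0.3]
width: 0.3
```

```bash
python3 - <<'E'
from h import *
cv2.imwrite("pics/w3.png",ctrl.get_image("wrist"));im=ctrl.get_image("side")
cv2.imwrite("pics/s3.png",cv2.resize(im[200:310,290:430],None,fx=5,fy=5,interpolation=cv2.INTER_CUBIC))
E
```

```text
(no output)
```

View pics/w3.png

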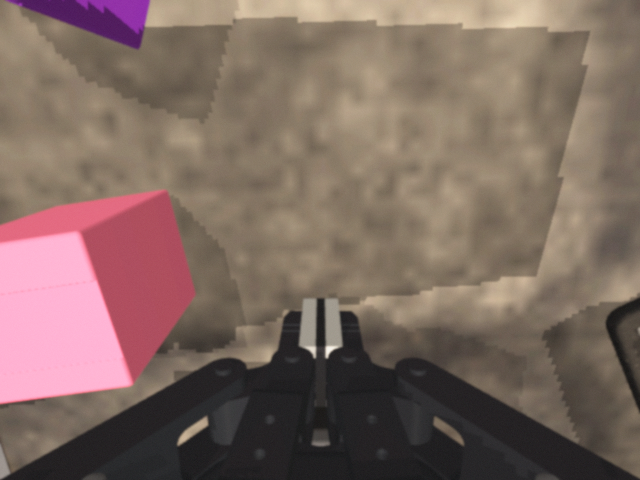

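View pics/s3.png

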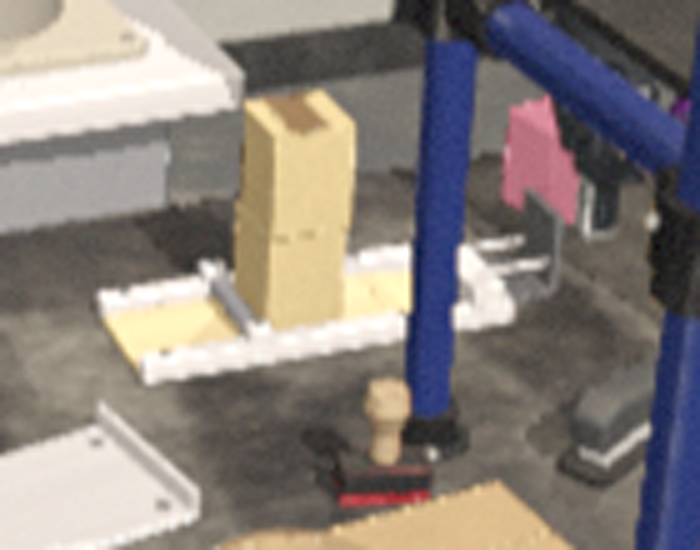

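The closed fingers stand behind the tab at about (600,215) in the crop. I'll push slowly along -y.

Request:
arm_command:
  series:
    - [0,-0.01,-0.4,0,0,0,0]
    - [0,-0.01,-0.4,0,0,0,0]
    - [0,-0.01,-0.4,0,0,0,0]
    - [0,-0.01,-0.4,0,0,0,0]
    - [0,-0.01,-0.4,0,0,0,0]
    - [0,-0.01,-0.4,0,0,0,0]
    - [0,-0.01,-0.4,0,0,0,0]
    - [0,-0.01,-0.4,0,0,0,0]
    - [0,-0.01,-0.4,0,0,0,0]
    - [0,-0.01,-0.4,0,0,0,0]
    - [0,-0.01,-0.4,0,0,0,0]
    - [0,-0.01,-0.4,0,0,0,0]
    - [0,-0.01,-0.4,0,0,0,0]
    - [0,-0.01,-0.4,0,0,0,0]
    - [0,-0.01,-0.3,0,0,0,0]

```text
clock: 6.53
eef_pos: [499.2, 188.5, 24.4]
tool_rot: [2.878, 1.569, 1.28]
force: [-0.3, 6.0, -0.1]
width: -0.4
```

Request:
arm_command:
  series:
    - [0,-0.01,-0.2,0,0,0,0]
    - [0,-0.01,-0.2,0,0,0,0]
    - [0,-0.01,-0.2,0,0,0,0]

```text
clock: 6.78
eef_pos: [499.0, 183.0, 24.4]
tool_rot: [2.81, 1.569, 1.213]
force: [0.1, 5.4, -0.9]
width: 0.0
```

Request:
arm_command:
  series:
    - [0,-0.01,-0.2,0,0,0,0]
    - [0,-0.01,-0.2,0,0,0,0]

```text
clock: 6.95
eef_pos: [498.9, 179.3, 24.4]
tool_rot: [2.77, 1.568, 1.173]
force: [-0.4, 7.0, -0.8]
width: 0.2
```

Request:
arm_command:
  series:
    - [0,0,-0.2,0,0,0,0]
    - [0,0,0,0,0,0,0]

```text
clock: 7.12
eef_pos: [498.9, 178.3, 24.5]
tool_rot: [2.835, 1.567, 1.238]
force: [-0.4, 8.1, -1.9]
width: 0.2
```

```bash
python3 - <<'E'
from h import *
print(ctrl.read_state()['force'])
im=ctrl.get_image("top")
cv2.imwrite("pics/t3.png",cv2.resize(im[215:285,235:345],None,fx=7,fy=7,interpolation=cv2.INTER_CUBIC))
im=ctrl.get_image("side")
cv2.imwrite("pics/s4.png",cv2.resize(im[200:310,290:430],None,fx=5,fy=5,interpolation=cv2.INTER_CUBIC))
E
```

```text
[-0.41534317  8.12123307 -1.9255379 ]
```

View pics/t3.png

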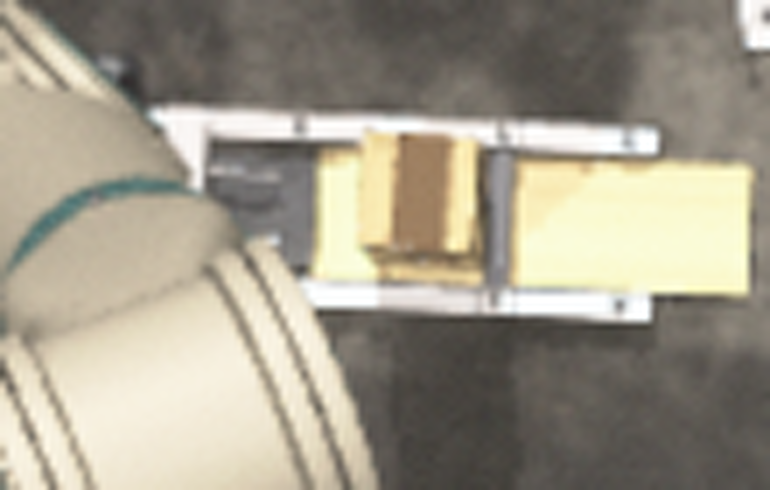

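View pics/s4.png

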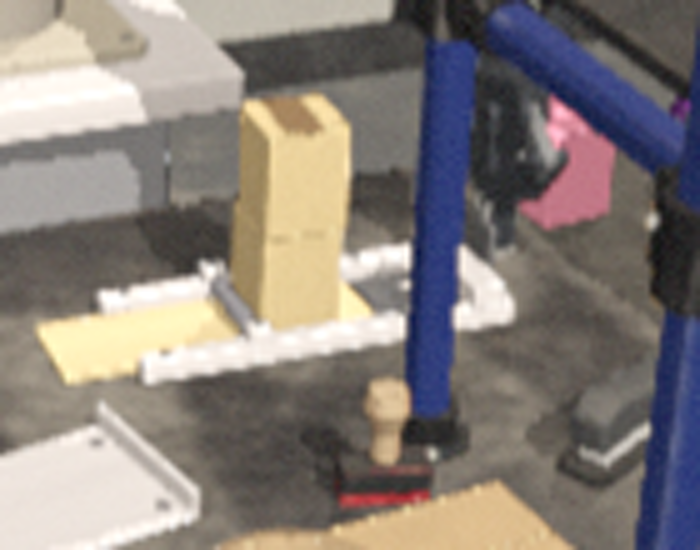

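The board now stands out about 44 mm past the rails (t3 columns 656 to 751) and the boxes are upright. One more nudge, then I'll retreat.

Request:
arm_command:
  series:
    - [0,0,-0.2,0,0,0,0]
    - [0,0,-0.1,0,0,0,0]
    - [0,0,0,0,0,0,0]

```text
clock: 7.47
eef_pos: [499.0, 178.2, 24.5]
tool_rot: [2.877, 1.563, 1.283]
force: [-0.3, 12.4, -3.2]
width: -0.2
```

Request:
arm_command:
  series:
    - [0,0,0,0,0,0,0]
    - [0,0,0.3,0,0,0,0]
    - [0,0.01,0.5,0,0,0,0]
    - [0,0.01,0.6,0,0,0,0]
    - [0,0.01,0.6,0,0,0,0]
    - [0,0.01,0.6,0,0,0,0]
    - [0,0.01,0.6,0,0,0,0]
    - [0,0.01,0.6,0,0,0,0]
    - [0,0.01,0.6,0,0,0,0]
    - [0,0.01,0.6,0,0,0,0]
    - [0,0.01,1.0,0,0,0,0]
    - [0,0.01,1.0,0,0,0,0]
    - [0,0,0,0,0,0,0]

```text
clock: 8.55
eef_pos: [499.2, 245.8, 24.3]
tool_rot: [-3.078, 1.569, 1.61]
force: [-0.3, 0.1, -0.2]
width: -0.1
```

```bash
python3 - <<'E'
from h import *
print(ctrl.read_state()['eef_pos'])
im=ctrl.get_image("side")
cv2.imwrite("pics/s5.png",cv2.resize(im[200:310,290:430],None,fx=5,fy=5,interpolation=cv2.INTER_CUBIC))
im=ctrl.get_image("top")
cv2.imwrite("pics/t5.png",cv2.resize(im[215:285,235:345],None,fx=7,fy=7,interpolation=cv2.INTER_CUBIC))
E
```

```text
[499.1810607  245.84273414  24.33876292]
```

View pics/s5.png

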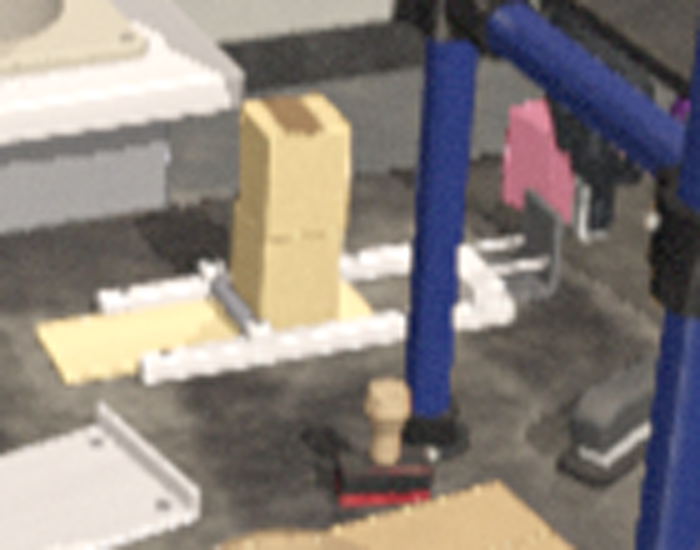

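View pics/t5.png

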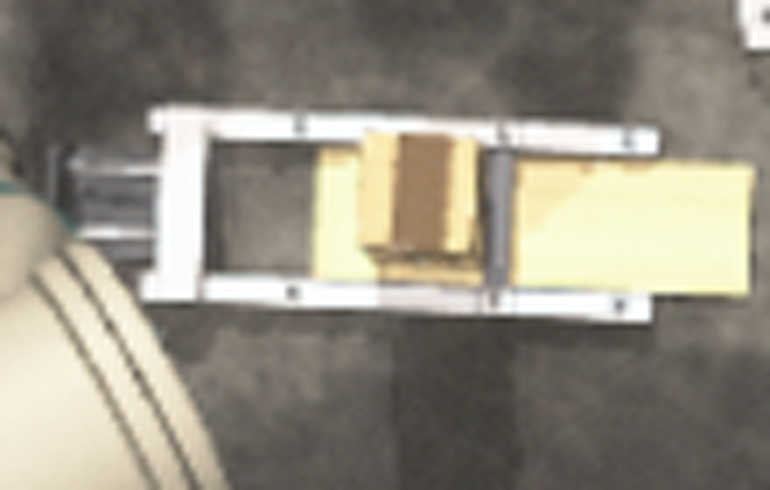

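The ejector has sprung back (tab at t5 column 50, as at the start) and the board stays out. Next I measure the board's front end and raise the tool.

```bash
python3 - <<'E'
from h import *
B=np.load("bay.npy")
for p in [(755,165),(749,296)]:
    w=p2w("top",(p[0]+.5)/7-.5+235,(p[1]+.5)/7-.5+215,6); print(w.round(1),(np.linalg.inv(B)@np.append(w,1)).round(1))
for y in (-130,-133,-136): print((B@[0,y,0,1]).round(1))
E
```

```text
[ 523.1 -111.2    6. ] [  29.9 -149.4    6.     1. ]
[ 462.6 -109.3    6. ] [ -30.5 -149.1    6.     1. ]
[493.7 -91.    0.    1. ]
[493.6 -94.    0.    1. ]
[493.5 -97.    0.    1. ]
```

Request:
arm_command:
  series:
    - [0,0,0,2.5,0,0,0]
    - [0,0,0,3.6,0,0,0]
    - [0,0,0,3.6,0,0,0]
    - [0,0,0,3.6,0,0,0]
    - [0,0,0,3.6,0,0,0]
    - [0,0,0,3.6,0,0,0]
    - [0,0,0,2.3,0,0,0]
    - [0.5,0,-2.5,0,0,0,0]
    - [1,0,-3.5,0,0,0,0]
    - [1,0,-3.5,0,0,0,0]
    - [1,0,-3.5,0,0,0,0]
    - [1,0,-3.5,0,0,0,0]
    - [1,0,-3.5,0,0,0,0]
    - [1,0,-3.5,0,0,0,0]
    - [1,0,-3.5,0,0,0,0]
    - [1,0,-3.5,0,0,0,0]
    - [1,0,-3.0,0,0,0,0]
    - [1,0,0,0,0,0,0]
    - [1,0,0,0,0,0,0]

```text
clock: 10.23
eef_pos: [498.5, -94.8, 251.9]
tool_rot: [-1.092, 1.569, -2.695]
force: [-0.4, 0.2, -0.4]
width: 85.4
```

Request:
arm_command:
  series:
    - [1,-0.5,0,-2.5,0,0,0]
    - [1,0,0,-3.5,0,0,0]
    - [1,0,0,-3.0,0,0,0]
    - [1,0,0,-2.0,0,0,0]
    - [1,0,0,0,0,0,0]
    - [1,0,0,0,0,0,0]

```text
clock: 10.73
eef_pos: [493.9, -90.7, 141.9]
tool_rot: [-1.888, 1.568, 2.8]
force: [0.4, -0.7, 0.5]
width: 85.3
```

```bash
python3 - <<'E'
from h import *
s,R=tool(); print(s['eef_pos'],s['qpos'].round(2),turn_to(-1.52))
im=ctrl.get_image("wrist");T=np.eye(4);T[:3,:3]=R;T[:3,3]=s['eef_pos'];M=T@ctrl.calibration("wrist")['T_tool_cam']
B=np.load("bay.npy")
for p in [(-30,-149,6),(30,-149,6),(-30,-110,6),(30,-110,6),(44,-105,14),(-44,-105,14)]:
    u=w2p("wrist",(B@np.append(p,1))[:3],M)
    cv2.circle(im,(int(u[0]),int(u[1])),3,(0,0,255),1)
cv2.imwrite("pics/w4.png",im)
E
```

```text
[493.94470192 -90.72523703 141.89734423] [ 0.36  0.57 -0.34  2.    0.31  0.62 -0.21] [-0.05006038 -0.14032584 -0.08057948]
```

View pics/w4.png

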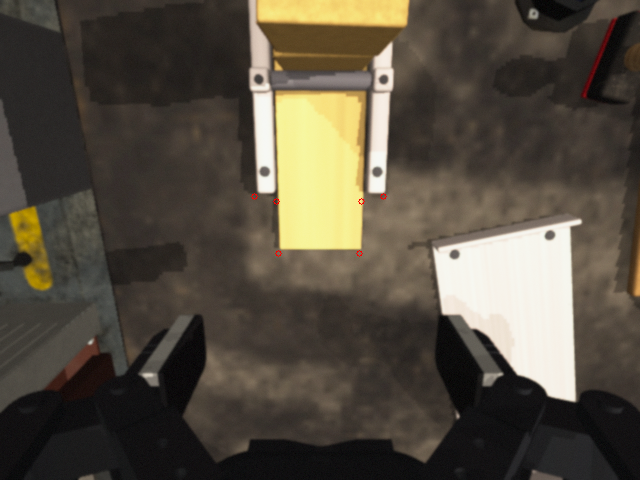

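The board front is at row 249 and the exit posts at row 190, both within 2 mm of prediction, and the fingers are centred. I'll descend around the board.

Request:
arm_command:
  series:
    - [1,0,-0.3,-2.5,0,0,0]
    - [1,0,0,-3.0,0,0,0]
    - [1,0,0,-3.0,0,0,0]
    - [1,0,0,-2.5,0,0,0]
    - [1,0,0,-2.0,0,0,0]
    - [1,0,0,-0.8,0,0,0]
    - [1,0,0,0,0,0,0]
    - [1,0,0,0,0,0,0]

```text
clock: 11.45
eef_pos: [495.9, -94.8, 5.5]
tool_rot: [1.536, 1.569, -0.061]
force: [1.0, -0.2, 0.6]
width: 85.1
```

Request:
arm_command:
  series:
    - [1,-0.2,0,-0.8,0,0,0]
    - [1,0,0,0,0,0,0]
    - [1,0,0,0,0,0,0]

```text
clock: 11.7
eef_pos: [492.9, -95.1, -3.1]
tool_rot: [1.382, 1.57, -0.216]
force: [0.5, 0.4, 0.1]
width: 85.3
```

Request:
arm_command:
  series:
    - [0.75,0,0,0,0,0,0]
    - [0.72,0,0,0,0,0,0]
    - [0.6,0,0,0,0,0,0]
    - [0,0,0,0,0,0,0]
    - [0,0,0,0,0,0,0]
    - [0,0,0,0,0,0,0]
    - [0,0,0,0,0,0,0]

```text
clock: 12.28
eef_pos: [493.0, -95.1, -2.6]
tool_rot: [1.148, 1.57, -0.45]
force: [-1.4, 0.5, 9.8]
width: 57.3
```

```bash
python3 - <<'E'
from h import *
s,R=tool(); print(s['eef_pos'],s['force'],s['torque'],s['width'],turn_to(-1.52))
cv2.imwrite("pics/w5.png",ctrl.get_image("wrist"))
im=ctrl.get_image("side")
cv2.imwrite("pics/s6.png",cv2.resize(im[200:310,270:410],None,fx=5,fy=5,interpolation=cv2.INTER_CUBIC))
E
```

```text
[492.9769471  -95.10707004  -2.64631336] [-1.40712083  0.47664618  9.80629737] [ 0.07395528  0.29933898 -0.03254226] 57.30901226884085 [0.02607139 0.05400803 0.03664383]
```

View pics/w5.png

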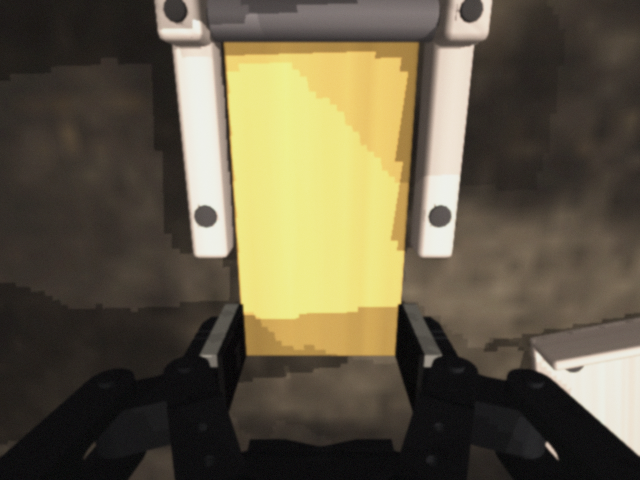

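View pics/s6.png

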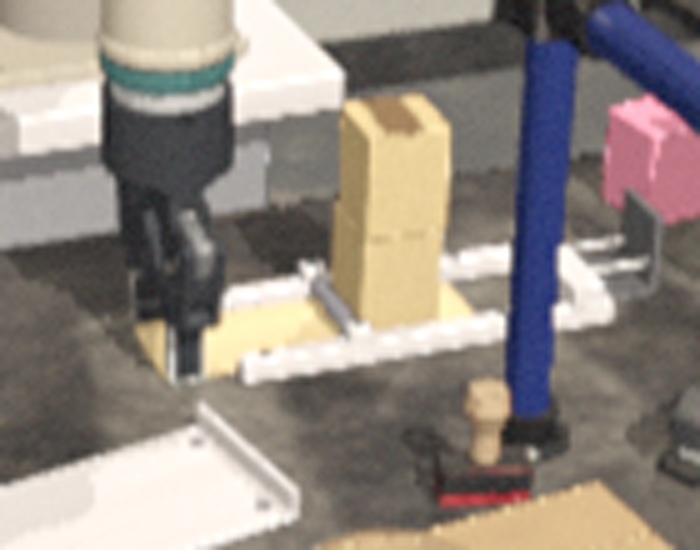

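Both pads hold the board's front end (wrist view columns 243 and 400). 10 N upward means the tips press lightly on the bench, so I'll raise 1 mm.

Request:
arm_command:
  series:
    - [0,0,0,0.1,0,0,0]
    - [0,0,0,0,0,0,0]

```text
clock: 12.55
eef_pos: [493.0, -95.1, -2.3]
tool_rot: [1.554, 1.57, -0.044]
force: [-0.6, 0.5, -1.1]
width: 57.4
```

Request:
arm_command:
  series:
    - [0,-0.003,-0.1,0,0,0,0]
    - [0,-0.005,-0.2,0,0,0,0]
    - [0,-0.007,-0.25,0,0,0,0]
    - [0,-0.007,-0.25,0,0,0,0]
    - [0,-0.007,-0.25,0,0,0,0]
    - [0,-0.007,-0.25,0,0,0,0]
    - [0,-0.007,-0.25,0,0,0,0]
    - [0,-0.007,-0.25,0,0,0,0]
    - [0,-0.007,-0.25,0,0,0,0]
    - [0,-0.007,-0.25,0,0,0,0]
    - [0,-0.007,-0.25,0,0,0,0]
    - [0,-0.007,-0.25,0,0,0,0]
    - [0,-0.007,-0.25,0,0,0,0]
    - [0,-0.007,-0.25,0,0,0,0]
    - [0,-0.007,-0.25,0,0,0,0]
    - [0,-0.007,-0.25,0,0,0,0]

```text
clock: 13.88
eef_pos: [491.7, -133.0, -2.6]
tool_rot: [2.489, 1.57, 0.891]
force: [-0.4, 4.1, 5.5]
width: 57.6
```

```bash
python3 - <<'E'
from h import *
im=ctrl.get_image("side")
cv2.imwrite("pics/s7.png",cv2.resize(im[200:310,270:410],None,fx=5,fy=5,interpolation=cv2.INTER_CUBIC))
E
```

```text
(no output)
```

View pics/s7.png

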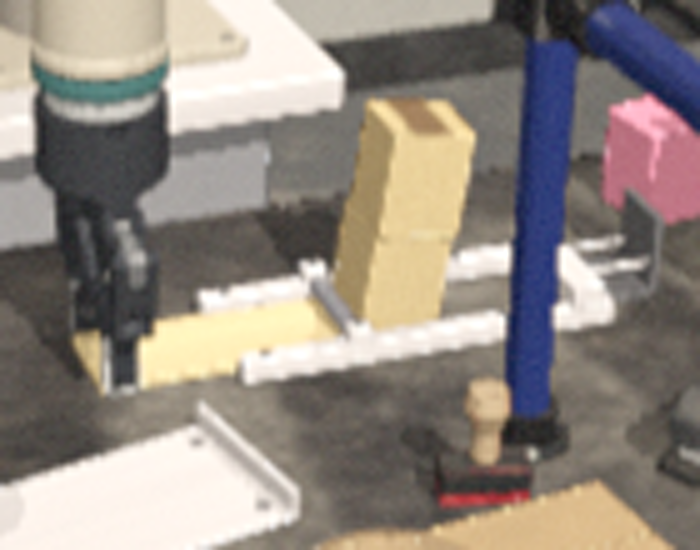

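The stack leans back about 6°, as expected: its rear edge now rests on the board's bevel. The pull force is a mild 4 N, so I'll continue more slowly.

Request:
arm_command:
  series:
    - [0,-0.005,-0.15,0,0,0,0]
    - [0,-0.005,-0.2,0,0,0,0]
    - [0,-0.005,-0.2,0,0,0,0]
    - [0,-0.005,-0.2,0,0,0,0]
    - [0,-0.005,-0.2,0,0,0,0]
    - [0,-0.005,-0.2,0,0,0,0]
    - [0,-0.005,-0.2,0,0,0,0]
    - [0,-0.005,-0.2,0,0,0,0]
    - [0,-0.005,-0.2,0,0,0,0]
    - [0,-0.005,-0.2,0,0,0,0]
    - [0,-0.005,-0.2,0,0,0,0]

```text
clock: 14.85
eef_pos: [491.0, -154.9, -2.6]
tool_rot: [-0.355, 1.571, -1.953]
force: [0.7, 3.3, 5.1]
width: 57.7
```

```bash
python3 - <<'E'
from h import *
im=ctrl.get_image("side")
cv2.imwrite("pics/s8.png",cv2.resize(im[200:310,270:410],None,fx=5,fy=5,interpolation=cv2.INTER_CUBIC))
E
```

```text
(no output)
```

View pics/s8.png

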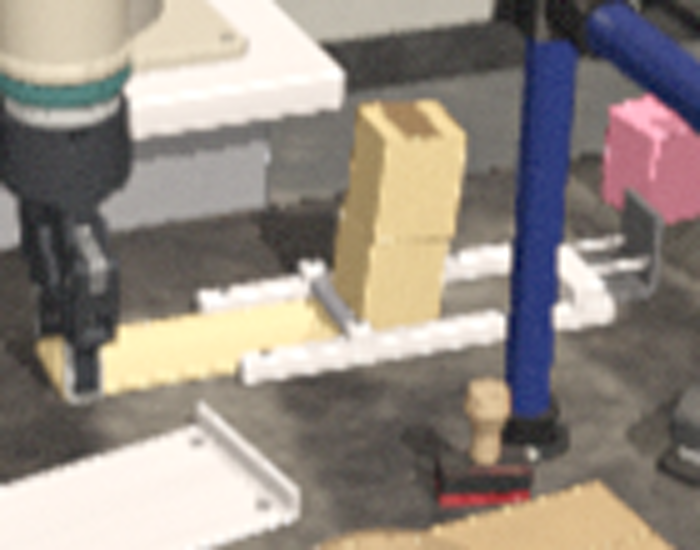

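The lean is decreasing. I'll continue.

Request:
arm_command:
  series:
    - [0,-0.005,-0.15,0,0,0,0]
    - [0,-0.005,-0.2,0,0,0,0]
    - [0,-0.005,-0.2,0,0,0,0]
    - [0,-0.005,-0.2,0,0,0,0]
    - [0,-0.005,-0.2,0,0,0,0]
    - [0,-0.005,-0.2,0,0,0,0]
    - [0,-0.005,-0.2,0,0,0,0]
    - [0,-0.005,-0.2,0,0,0,0]
    - [0,-0.005,-0.2,0,0,0,0]
    - [0,-0.005,-0.2,0,0,0,0]
    - [0,-0.005,-0.2,0,0,0,0]
    - [0,-0.005,-0.2,0,0,0,0]
    - [0,-0.005,-0.2,0,0,0,0]
    - [0,-0.006,-0.25,0,0,0,0]
    - [0,-0.006,-0.25,0,0,0,0]
    - [0,-0.006,-0.25,0,0,0,0]
    - [0,-0.006,-0.25,0,0,0,0]
    - [0,-0.006,-0.25,0,0,0,0]
    - [0,-0.006,-0.25,0,0,0,0]

```text
clock: 16.48
eef_pos: [489.7, -195.4, -2.6]
tool_rot: [-1.306, 1.57, -2.904]
force: [0.8, 4.0, 5.4]
width: 57.0
```

```bash
python3 - <<'E'
from h import *
im=ctrl.get_image("side")
cv2.imwrite("pics/s9.png",cv2.resize(im[200:310,270:410],None,fx=5,fy=5,interpolation=cv2.INTER_CUBIC))
E
```

```text
(no output)
```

View pics/s9.png

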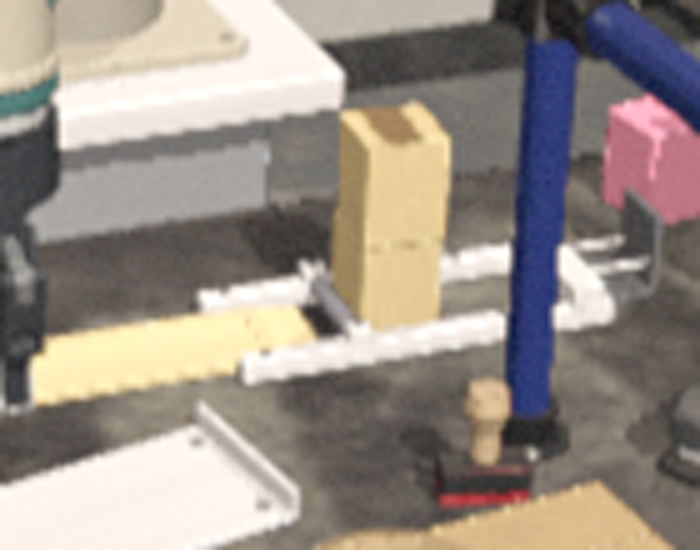

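The boxes stand upright on the bench and the board is past the roller. I'll slide it clear of the rails and regrip at its middle for a level lift.

Request:
arm_command:
  series:
    - [0,-0.01,-0.4,0,0,0,0]
    - [0,-0.02,-0.6,0,0,0,0]
    - [0,-0.02,-0.8,0,0,0,0]
    - [0,-0.02,-0.8,0,0,0,0]
    - [0,-0.02,-0.8,0,0,0,0]
    - [0,-0.02,-0.8,0,0,0,0]
    - [0,-0.02,-0.8,0,0,0,0]
    - [0,-0.02,-0.8,0,0,0,0]
    - [0,-0.01,-0.5,0,0,0,0]
    - [0,0,0,0,0,0,0]
    - [0,0,0,0,0,0,0]
    - [0.8,0,0,0,0,0,0]
    - [1,0,0,0,0,0,0]
    - [1,0,0,0,0,0,0]
    - [1,0,0,0.5,0,0,0]
    - [1,0,0,1.0,0,0,0]
    - [1,0,0,1.0,0,0,0]
    - [1,0,0,0.5,0,0,0]
    - [1,0,0,0,0,0,0]

```text
clock: 18.12
eef_pos: [489.6, -258.5, 29.2]
tool_rot: [1.184, 1.568, -0.413]
force: [0.1, 0.2, -0.0]
width: 85.5
```

```bash
python3 - <<'E'
from h import *
im=ctrl.get_image("top")
cv2.imwrite("pics/t6.png",cv2.resize(im[215:285,285:395],None,fx=7,fy=7,interpolation=cv2.INTER_CUBIC))
cv2.imwrite("pics/w6.png",ctrl.get_image("wrist"))
E
```

```text
(no output)
```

View pics/t6.png

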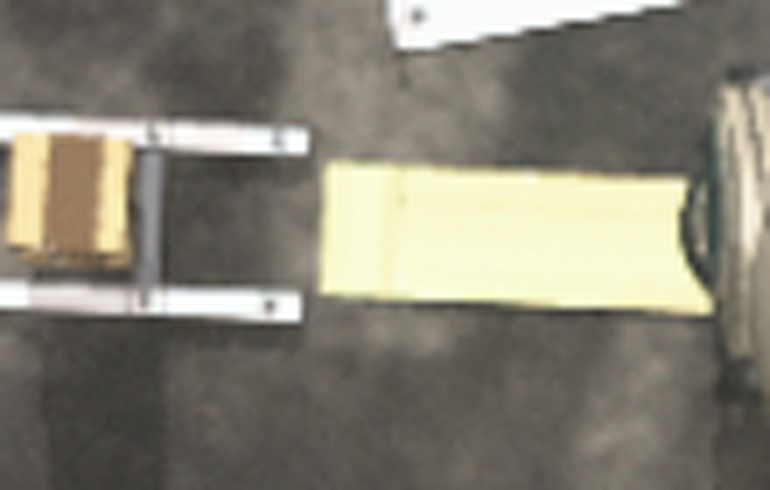

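View pics/w6.png

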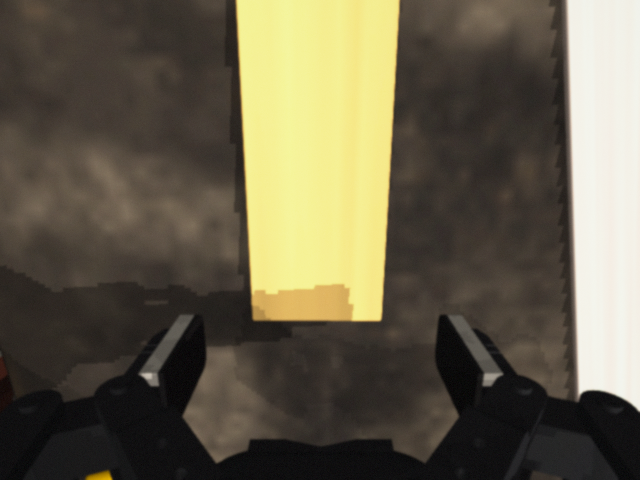

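```bash
python3 - <<'E'
from h import *
g=lambda p,z:p2w("top",(p[0]+.5)/7-.5+285,(p[1]+.5)/7-.5+215,z)
a,b=g((325,162),2),g((319,296),2); c,d=g((685,181),6),g((712,314),6)
print(a,b,c,d,np.linalg.norm(a-b))
m=(a+b)/2; e1=(a-c);e1/=np.linalg.norm(e1); e2=(b-d);e2/=np.linalg.norm(e2); print("yaw",np.degrees(np.arctan2(-e1[0],e1[1])),np.degrees(np.arctan2(-e2[0],e2[1])))
e=(e1+e2)/2; print("centre",m-100*e)
s,R=tool();print(s['eef_pos'],turn_to(-1.52))
E
```

```text
[524.10389134 -74.31935651   2.        ] [462.15374409 -72.51796805   2.        ] [ 517.80464103 -240.41184565    6.        ] [ 456.72319639 -253.3995372     6.        ] 61.97633213324965
yaw -2.171967916842735 -1.7196557416825873
centre [ 489.73432955 -173.33355552    4.30786297]
[ 488.71382348 -258.22780153   27.92224698] [0.02825634 0.05324992 0.03224937]
```

Request:
arm_command:
  series:
    - [1,0.03,1.4,0,0,0,0]
    - [1,0.03,2.8,0,0,0,0]
    - [1,0.03,2.8,0,0,0,0]
    - [1,0.03,1.4,0,0,0,0]
    - [1,0,0,0,0,0,0]
    - [1,0,0,-1.0,0,0,0]
    - [1,0,0,-1.0,0,0,0]
    - [1,0,0,-0.8,0,0,0]
    - [1,0,0,0,0,0,0]
    - [1,0,0,0,0,0,0]

```text
clock: 19.05
eef_pos: [488.7, -174.8, -1.8]
tool_rot: [-1.577, 1.569, 3.106]
force: [0.0, -0.5, -0.2]
width: 85.2
```

Request:
arm_command:
  series:
    - [0.75,0.1,0,0,0,0,0]
    - [0.7,0,0,0,0,0,0]
    - [0,0,0,0,0,0,0]
    - [0,0,0,0,0,0,0]
    - [0,0,0,0,0,0,0]
    - [0,0,0,0,0,0,0]
    - [0,0,0,0,0,0,0]

```text
clock: 19.63
eef_pos: [491.0, -174.3, 0.5]
tool_rot: [1.003, 1.569, -0.595]
force: [-1.5, 0.2, 8.3]
width: 55.4
```

Request:
arm_command:
  series:
    - [0,0,0,0.2,0,0,0]
    - [0,0,0,0.5,0,0,0]
    - [0,0,0,0.8,0,0,0]
    - [0,0,0,0.8,0,0,0]
    - [0,0,0,0,0,0,0]

```text
clock: 20.05
eef_pos: [491.7, -174.3, 24.1]
tool_rot: [1.397, 1.568, -0.201]
force: [0.6, 0.1, -0.2]
width: 55.5
```

```bash
python3 - <<'E'
from h import *
im=ctrl.get_image("side")
cv2.imwrite("pics/s10.png",cv2.resize(im[200:340,220:380],None,fx=4,fy=4,interpolation=cv2.INTER_CUBIC))
cv2.imwrite("pics/w7.png",ctrl.get_image("wrist"))
E
```

```text
(no output)
```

View pics/s10.png

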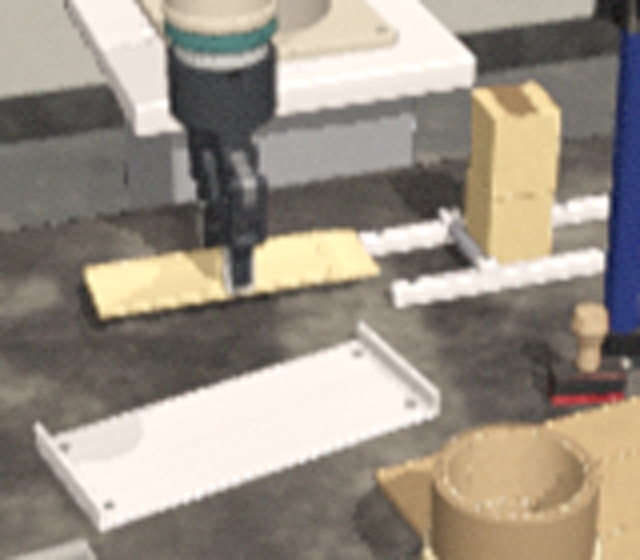

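View pics/w7.png

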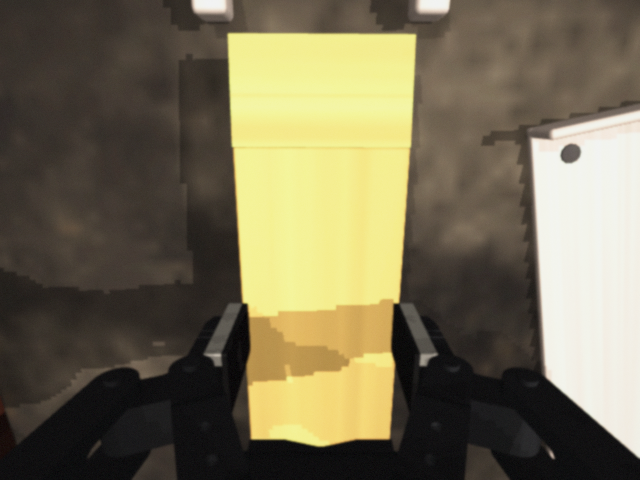

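The board is held level at its middle with the boxes standing. I'll carry it low to the cradle with a 12.4° turn.

Request:
arm_command:
  series:
    - [0,0,0,0.8,0,0,0]
    - [0,0.8,-0.21,0,0,0,0.65]
    - [0,1.5,-0.4,0,0,0,1.2]
    - [0,1.9,-0.5,0,0,0,1.5]
    - [0,1.9,-0.5,0,0,0,1.5]
    - [0,1.9,-0.5,0,0,0,1.5]
    - [0,1.9,-0.5,0,0,0,1.5]
    - [0,1.9,-0.5,0,0,0,1.5]
    - [0,1.9,-0.5,0,0,0,1.5]
    - [0,1.2,-0.3,0,0,0,1.0]
    - [0,0.6,-0.18,0,0,0,0.55]
    - [0,0,0,0,0,0,0]
    - [0,0,0,0,0,0,0]
    - [0,0,0,0,0,0,0]

```text
clock: 21.32
eef_pos: [644.5, -214.7, 30.0]
tool_rot: [-1.905, 1.569, 2.997]
force: [0.6, -0.6, -0.8]
width: 55.2
```

```bash
python3 - <<'E'
from h import *
s,R=tool(); print(s['eef_pos'],turn_to(10.85),s['width'],s['force'])
im=ctrl.get_image("side")
cv2.imwrite("pics/s11.png",cv2.resize(im[200:340,220:380],None,fx=4,fy=4,interpolation=cv2.INTER_CUBIC))
cv2.imwrite("pics/w8.png",ctrl.get_image("wrist"))
E
```

```text
[ 644.46157678 -214.65057065   30.04331253] [-0.01484588 -0.10196914 -0.00465319] 55.24362196508623 [ 0.6248379  -0.55370326 -0.84816199]
```

View pics/s11.png

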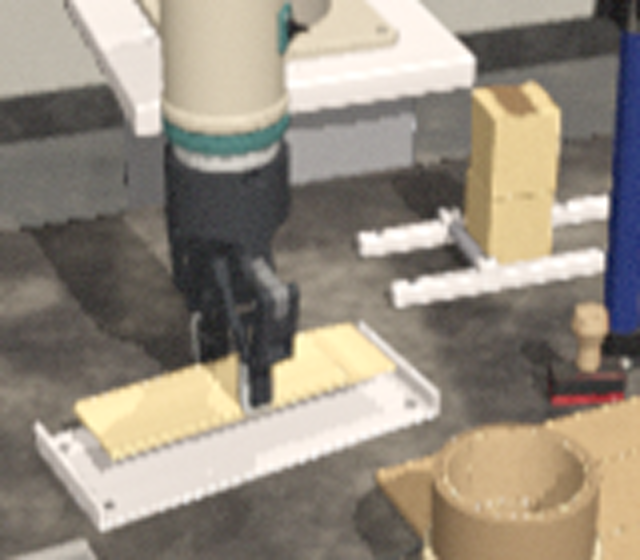

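View pics/w8.png

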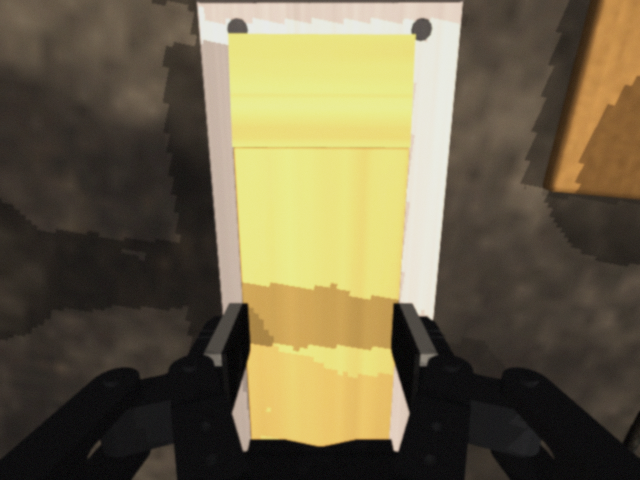

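The board is over the cradle and parallel to it, between the lips. I'll lower gently.

Request:
arm_command:
  series:
    - [0,0.25,0,-0.4,0,0,0]
    - [0,0,0,-0.6,0,0,0]
    - [0,0,0,-0.6,0,0,0]
    - [0,0,0,-0.4,0,0,0]
    - [0,0,0,-0.2,0,0,0]
    - [0,0,0,-0.1,0,0,0]
    - [0,0,0,0,0,0,0]

```text
clock: 22.0
eef_pos: [647.9, -214.8, 6.9]
tool_rot: [-2.138, 1.57, 2.764]
force: [0.6, 0.2, 0.0]
width: 55.4
```

Request:
arm_command:
  series:
    - [0,0,0,-0.1,0,0,0]
    - [0,0,0,0,0,0,0]

```text
clock: 22.17
eef_pos: [648.3, -214.9, 6.4]
tool_rot: [1.411, 1.571, 0.03]
force: [0.3, 0.5, -0.5]
width: 55.6
```

Request:
arm_command:
  series:
    - [0,0,0,-0.1,0,0,0]
    - [0,0,0,0,0,0,0]

```text
clock: 22.33
eef_pos: [648.2, -214.9, 5.3]
tool_rot: [-0.143, 1.571, -1.524]
force: [1.0, 0.2, -0.7]
width: 55.1
```

Request:
arm_command:
  series:
    - [0,0,0,-0.1,0,0,0]
    - [0,0,0,0,0,0,0]

```text
clock: 22.5
eef_pos: [648.4, -214.9, 4.8]
tool_rot: [1.041, 1.57, -0.34]
force: [-0.7, 0.2, 2.5]
width: 55.0
```

Request:
arm_command:
  series:
    - [0,0,0,-0.1,0,0,0]
    - [0,0,0,0,0,0,0]

```text
clock: 22.67
eef_pos: [648.4, -215.0, 4.7]
tool_rot: [0.471, 1.57, -0.91]
force: [-2.9, 0.0, 9.2]
width: 55.3
```

It touches the plate (9 N). I'll open and rise.

Request:
arm_command:
  series:
    - [0,0,0,0.1,0,0,0]
    - [0.7,0,0,0,0,0,0]
    - [0.85,0,0,0,0,0,0]
    - [1,0,0,0,0,0,0]
    - [1,0,0,0,0,0,0]
    - [1,0,0,0,0,0,0]
    - [1,0,0,0.5,0,0,0]
    - [1,0,0,1.5,0,0,0]
    - [1,0,0,3.0,0,0,0]
    - [1,0,0,3.0,0,0,0]
    - [1,0,0,3.0,0,0,0]
    - [1,0,0,3.0,0,0,0]
    - [1,0,-2.5,2.0,0,0,0]
    - [1,-2,-3,0,0,0,0]
    - [1,-2,-3,0,0,0,0]
    - [1,-2,-3,0,0,0,0]
    - [1,-2,-3,0,0,0,0]
    - [1,-2,-3,0,0,0,0]
    - [1,0,0,0,0,0,0]

```text
clock: 24.25
eef_pos: [541.2, -400.5, 165.2]
tool_rot: [-0.725, 1.562, -2.119]
force: [-0.4, -1.3, 0.2]
width: 85.5
```

```bash
python3 - <<'E'
from h import *
im=ctrl.get_image("side")
cv2.imwrite("pics/s12.png",cv2.resize(im[200:340,220:420],None,fx=4,fy=4,interpolation=cv2.INTER_CUBIC))
im=ctrl.get_image("top")
cv2.imwrite("pics/t7.png",cv2.resize(im[160:280,235:435],None,fx=4,fy=4,interpolation=cv2.INTER_CUBIC))
for l in ["box_cutter","tape_measure","stapler","stamp","board"]:
    print(l,[(round(d['conf'],2),[round(v) for v in d['centre']]) for d in ctrl.spot_in(l,"top")[:2]])
E
```

```text
box_cutter [(0.52, [375, -390, 15])]
tape_measure []
stapler [(0.46, [653, 204, 32])]
stamp [(0.71, [653, 202, 36]), (0.48, [681, 9, 22])]
board [(0.87, [645, -214, 8])]
```

View pics/s12.png

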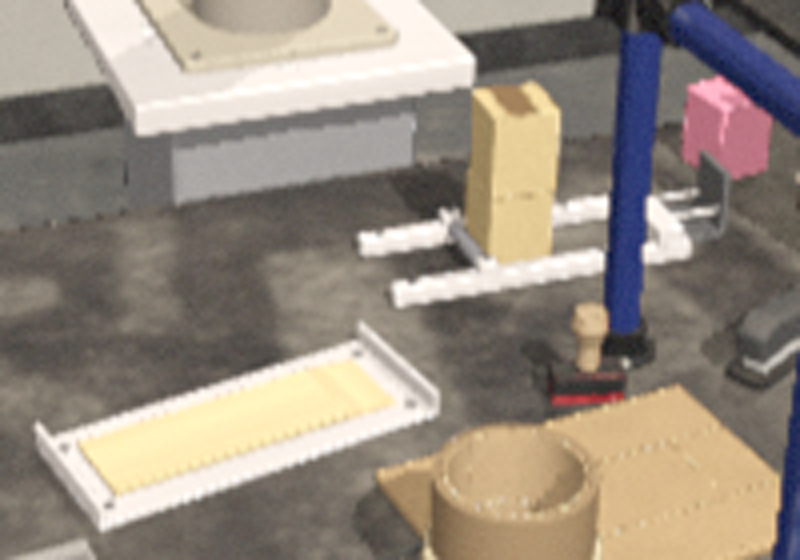

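View pics/t7.png

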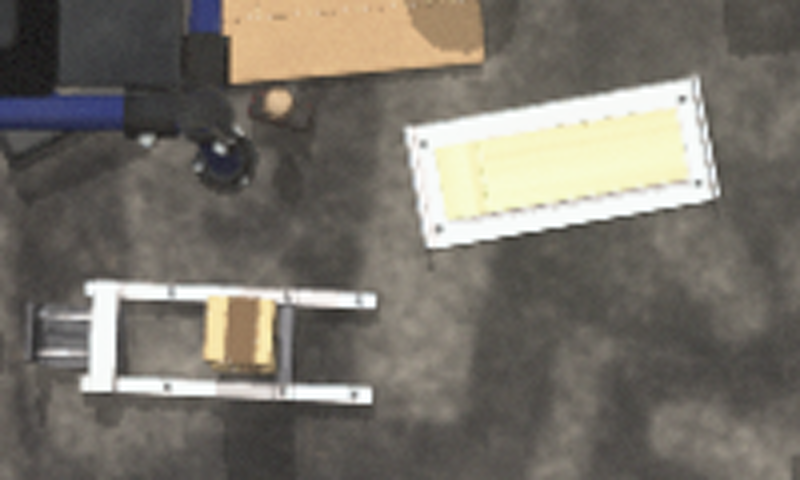

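```bash
python3 - <<'E'
from h import *
B=np.load("bay.npy")
w=p2w("top",(240.5)/4-.5+235,(330.5)/4-.5+160,132); print("upper box in bay",(np.linalg.inv(B)@np.append(w,1)).round(1))
im=ctrl.get_image("side"); cv2.imwrite("pics/s13.png",cv2.resize(im[205:275,325:375],None,fx=8,fy=8,interpolation=cv2.INTER_CUBIC))
im=ctrl.get_image("top"); cv2.imwrite("pics/t8.png",im[190:310,380:520].repeat(4,0).repeat(4,1))
print(w2p("side",(B@[0,0,132,1])[:3]),w2p("side",(B@[25,-25,0,1])[:3]),w2p("side",(B@[25,25,0,1])[:3]))
E
```

```text
upper box in bay [  3.7  -2.2 132.    1. ]
[347.70566274 224.09587333] [341.37012732 269.22592938] [357.00750558 266.57021741]
```

View pics/s13.png

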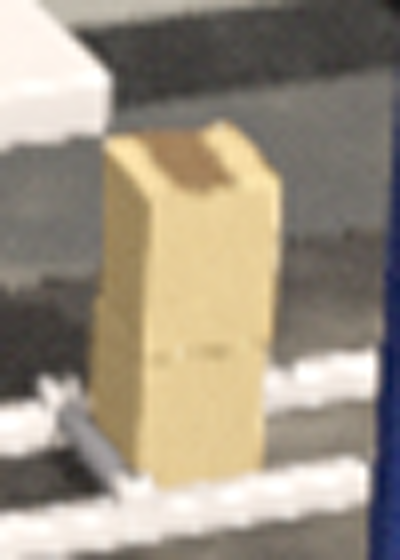

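View pics/t8.png

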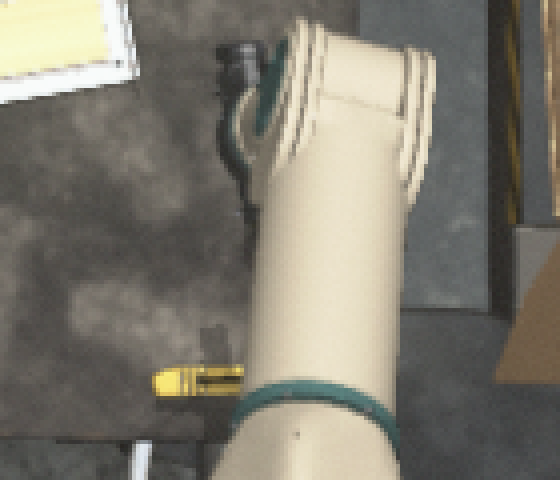

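The stack is upright, within about 5 mm of the bay. The board is flat in the cradle, the ejector is out and the robot is clear, so I'm handing in.

```bash
python3 - <<'E'
from cell import ctrl
print(ctrl.finish_job(), ctrl.read_state()['clock'])
E
```

```text
the job is handed in; nothing more can be done
the job is handed in; nothing more can be done
```

The board is lying flat in the cradle between its two lips, the two boxes still stand one on the other, and the job is handed in (no verdict is reported). The last move ended at about 24 s of the 72 s allowed.

**What I did:**
- I pushed the ejector to its stop (12 N at the tool) and let it spring back.
- I pulled the board out at about 0.025–0.03 m/s while it was under the boxes. They leaned back about 6° on the board's bevel, then settled upright.
- I regripped the board at its middle, carried it low, set it on the cradle plate and released it only once it touched.

**Last checks:**
- **Board:** a network reading put it at (645, -214) mm, against a cradle centre measured at (647, -215) mm.
- **Boxes:** the upper box is about 4 mm from the bay point. The two look within a few millimetres of each other and upright.
- **Ejector:** it is out, and the robot was clear of everything.

**Checks that failed or disagreed:**
- **Box cutter and tape measure:** the arm hid the tape measure and part of the box cutter in the last top view. The cutter's network reading therefore shifted (y -424 to -390 mm) and the tape measure was not found. The tool stayed well above both, so I don't think either moved.
- **Stamp:** its network search first returned the stapler's position. Its second candidate was at the original place.
- **Finger opening:** it read 55–57 mm on the 60 mm board, but the grip held.

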